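Seat the valve disc and present the ball dish

TASK

Set the brass valve seat disc down into the round pocket of the aluminium pump housing and let go of it. Then lift the dished plate by its black handle straight up off its mat, turn it about a quarter turn above the mat so that its red spout faces the pocket, and move it straight forward until the tip of the spout is over the middle of the pocket, a few centimetres above the seat disc. Keep the plate level with the loose steel ball resting in its middle all the way, finish while still holding the plate there, and leave the piston, connecting rod, pushrod and dipstick alone.

Things in the scene. Friction and masses are not known exactly. Their poses are not given: they have to be found in the camera images.
- seat: brass valve seat disc, loose, solid round, 42 mm diameter, 14 mm thick, 120 g (varies), with a dark spot on top; origin at the centre of its underside, z up. It lies flat in the parts tray, 15 mm or more from the pushrod, with 65 mm or more from its centre to a wall or the gate along the tray's x axis, so grip it across the diameter along that axis
- tray: shallow dark steel parts tray, fixed, 220 mm (its x) by 160 mm (its y), floor 4 mm thick, walls 22 mm high and 4 mm thick on three sides; a low swinging aluminium gate (18 mm high) stands more or less ajar on its -x side, towards the robot. Origin at the centre of its underside, on the cart top
- pocket (a point): centre of the mouth of the round pocket, 46 mm diameter, 7 mm deep, flat dark floor, in the top of the fixed aluminium pump housing (80 x 80 mm block on a dark 100 x 84 mm foot, its top 30 mm above the cart top). A seated disc stands 7 mm proud of the housing top
- mat: thin black rubber mat, fixed, 120 x 120 x 4 mm, on which the dished plate stands at the start, 145 to 170 mm from the pocket; origin at the centre of its underside
- dish: aluminium dished plate, loose, 200 g (varies), 99 mm across its rim, rim top 21 mm above its feet, inside a shallow round cone sloping 10 degrees up from the middle; four short feet. A red spout sticks out along its +x axis. A black bar handle spans it above the middle, along its y axis. Origin at the middle, at the underside of the feet; z up. At the start the spout points about a quarter turn (within 0.4 rad) away from the direction of the pocket
- handle (a point): centre of the black bar handle, 78 mm above the plate's underside, straight above its middle; the bar is 12 mm wide (plate x), 14 mm high, 98 mm free length between its two posts (along plate y); same axes as the plate
- spout (a point): tip of the red spout on its floor, 76 mm from the plate's middle along the plate's +x axis and 19 mm above the plate's underside; the spout is 25 mm wide
- dish_middle (a point): lowest point of the plate's dished inner face, 6 mm above the plate's underside, where the ball rests
- ball_center (a point): centre of the loose polished steel ball, 22 mm diameter, 44 g, that rests in the middle of the plate
- piston: bystander: aluminium piston standing upright, 60 mm diameter, 46 mm high, origin at the centre of its underside
- conrod: bystander: dark forged steel connecting rod lying flat, 125 mm long (its y), 42 mm wide at the big end, 14 mm high; origin near its middle, underside
- pushrod: bystander: polished steel pushrod, 7 mm thick, 150 mm long (its x), lying in the tray along its +y wall
- dipstick: bystander: black plastic dipstick with a yellow cap, 180 mm long (its x), 16 mm high, lying on the cart top; origin at its underside
- housing: the pump housing itself, fixed; origin at the centre of its underside on the cart top, straight below the pocket's centre
- ball: the loose steel ball (its origin turns as it rolls: use its centre point instead)
Not all that is in view belongs to the job. Of the things that look like the seat, the larger one is meant. Several things look just like the mat: the one meant starts nearest to the robot's base.

How it is judged:
On the way, in this order (a step that is already met when the one before it is completed fails the run):
1. the seat disc lies flat on the floor of the housing's pocket, released (horizontal distance between seat and pocket below 0.004 m and z of seat in the frame of pocket between -0.0095 and -0.0045 m and angle between seat's own z axis and vertical below 0.06 rad and contact force between the fingers and seat below 0.1 N), for 0.2 s.
2. the dished plate is lifted clear of its mat and, still above the mat, turned so that its spout faces the pocket, level, the ball in its middle (z of dish in the frame of mat between 0.02 and 0.2 m and horizontal distance between dish and mat below 0.04 m and y of pocket in the frame of dish between -0.03 and 0.03 m and x of pocket in the frame of dish above 0.05 m and angle between dish's own z axis and vertical below 0.1 rad and horizontal distance between ball_center and dish_middle below 0.01 m), for 0.1 s.
At the end, for the whole second after the job is handed in: Seat disc flat in the pocket (4 mm, full depth to 2.5 mm), released; plate held by the gripper alone, still, level to 0.1 rad, spout tip within 15 mm of over the pocket centre and 15-100 mm above the housing, mat straight behind (30 mm), ball within 10 mm of the plate's middle (all of step 1 and horizontal distance between spout and pocket below 0.015 m and z of spout in the frame of pocket between 0.015 and 0.1 m and y of mat in the frame of dish between -0.03 and 0.03 m and x of mat in the frame of dish below -0.03 m and angle between dish's own z axis and vertical below 0.1 rad and horizontal distance between ball_center and dish_middle below 0.01 m and contact force between the fingers and dish above 1 N and contact force between each of housing, seat and dish below 0.05 N and contact force between ball and dish above 0.1 N and linear speed of dish below 0.03 m/s and linear speed of ball below 0.05 m/s); the arm keeps its last pose, push and grip.
It fails at once if the ball rolls more than 20 mm from the plate's middle (horizontal distance between ball_center and dish_middle above 0.02 m).
It fails at once if the plate tilts more than 0.2 rad (angle between dish's own z axis and vertical above 0.2 rad).
It fails at once if the piston, connecting rod, pushrod or dipstick is moved more than 15 mm (distance of any of piston, conrod, pushrod, dipstick from where it was at the start of the episode above 0.015 m).
It also fails if it takes over 58 s, if anything falls off the work surface, if the arm or the gripper's body presses on something with over 40 N, if the wrist force passes 120 N, or if a joint passes its speed limit or range.

ROBOT

A 6-joint arm with a two-finger parallel gripper is mounted at the origin on the work surface. World frame = base frame: x ahead of the robot, y to its left, z up, the work surface at z = 0. Lengths are in m, angles in rad, forces in N, time in s.
With the tool pointing down it reaches from about 0.4 to 0.825 m from the base axis. Payload 7 kg.
Tool frame: the origin (TCP) lies midway between the tips of the shut fingers; the grasp point (between the pads) lies 19 mm behind it; z points along the fingers, y is the line along which they close (so a half turn about z gives the same grasp; the last joint's range is limited). The gripper opens to 88 mm and grips with 3 to 60 N. Pads are 19 mm wide; open, the fingers measure 130 mm over their backs; the gripper's body (78 mm by 193 mm) begins 47 mm behind the grasp point.
Start: joints at [0.288, 0.359, 0.012, 0, -1.224, -0.288], TCP at [0.675, -0, 0.227] pointing down, gripper open.
Joint ranges: [-3.07, 3.07], [-1.43, 2.12], [-1.02, 1.25], [-3.03, 1.67], [-3.05, -0], [-3.03, 3.03]. Speed limits (rad/s): [2.39, 2.39, 3.01, 3.14, 3.14, 3.14].

INTERFACE

Orientations are given as [roll, pitch, yaw] about the fixed x, y, z axes, in that order (R = Rz(yaw) Ry(pitch) Rx(roll)).
In Python, from station import arm, grab_frame, camera_params, spot_in gives the robot as it stands.
- The arm moves only by the shell command python3 -m jog 'ROWS' [FORCE]. ROWS is JSON, a list that holds one entry, the list of rows, each a list of 7 numbers: the shift along the tool's x, y, z in mm, then the turn, a rotation vector about the tool's x, y, z in rad, then the finger opening in mm, from 0 to 87.6. In form: [[[x, y, z, wx, wy, wz, fingers], ...]]. A call has 1 to 20 rows; each row is the pose to reach, as a shift and turn from the pose commanded when the call began, along the tool's axes at that moment; what a row does not reach only later rows make up. A row lasts 1/8 s, in which the tool goes at most 62.5 mm and 10.7 degrees, less where a joint would pass 70% of its speed; a pose out of reach is approached as far as the arm can. A call with a gripper value outside its range is refused whole. The fingers move at their own pace and stop on an object; FORCE is the grip in N (left out, the last holds). Time passes only in rows, so rows that repeat a pose let the fingers close. It gives the time, the measured TCP pose, the force, the opening and the grip force at its end, in the units of the state.
- arm.get_state(): the state, without advancing time (a new reading comes with each control period).
- grab_frame(name): name is "scene" or "side" or "wrist"; returns (picture, depth): 420x560x3 uint8, blue, green, red; 420x560 float32, m along the optical axis (not along the pixel's ray), 0 where there is no reading.
- camera_params(name): a dict with "mtx" (3x3 intrinsics, pixels), "R" (3x3) and "t" (3): a world point X has camera coordinates R X + t. Camera axes: x right, y down, z forward; pixel columns grow to the right and rows downward; lengths in m; the calibration is good to about 2 mm. A picture is of the moment at which its call begins: read the wrist's pose just before it. camera_params takes no time and is no camera call; for the wrist camera it gives the pose at the moment of the call.
- arm.job_done(): hands the job in; it is judged then, once.
Trained networks look in the newest picture that a camera, given by its name, has taken for a name from the list of things; names that differ only in an ending like _2 or _b are one class to them, and where a whole thing is asked for, a point or a joint stands for the part that bears it (a point fixed in the world has none). Each returns a list of dicts, best first, with "confidence" (0 to 1); they miss things now and then, are a little off and sometimes report something else, mostly with a low value. They report only what shows in the picture. A call takes as long as a camera call. They do not tell look-alikes from the thing itself.
- spot_in(query, camera): "uv" ([column, row] in pixels, amid what is visible of it).
The state is a dict: "t": time; "q": joint angles; "qd": joint speeds; "joint_efforts": joint torques, N m; "eef_pos": TCP position; "ee_rot": TCP orientation; "force": force on the tool from outside, world axes, zero at the start; "moment": the same for the moment, N m; "width": finger opening in m; "gripper_force": force on a finger pad.
Only numpy, scipy, OpenCV 4.12 (cv2) and the standard library are available. Lean on these libraries where they do the work, as an engineer would, in place of code of your own. Each camera call takes 0.05 s, during which the arm holds its last target. There are 200 camera calls.

## Working session

There is one attempt and no reset: what is moved stays moved. The work goes in short steps, Python scripts to look and compute and a shell command to move; the robot and the scene stay as the last step left them, time stands still between calls to the robot, and variables do not carry over. Pictures are saved under pics/ and viewed, at most 10 in all, crops included, and the job is handed in when it is done.

```bash
ls; mkdir -p pics; cat > h.py <<'E'
import numpy as np, cv2, json
from station import arm, grab_frame, camera_params, spot_in
def world(cam,u,v,d,P=None):
    P=P or camera_params(cam); K=np.array(P["mtx"]);R=np.array(P["R"]);t=np.array(P["t"])
    c=np.array([(u-K[0,2])/K[0,0]*d,(v-K[1,2])/K[1,1]*d,d]); return R.T@(c-t)
def onplane(cam,u,v,z,P=None):
    P=P or camera_params(cam); R=np.array(P["R"]);t=np.array(P["t"])
    o=-R.T@t; a=world(cam,u,v,1.0,P)-o; return o+a*(z-o[2])/a[2]
def cloud(cam,d,P=None):
    P=P or camera_params(cam); K=np.array(P["mtx"]);R=np.array(P["R"]);t=np.array(P["t"])
    v,u=np.mgrid[:d.shape[0],:d.shape[1]]
    c=np.stack([(u-K[0,2])/K[0,0]*d,(v-K[1,2])/K[1,1]*d,d],-1); return (c-t)@R
E
python3 - <<'E'
from h import *
s=arm.get_state(); print(s["t"],s["eef_pos"],s["ee_rot"])
for c in ["scene","side"]:
    im,d=grab_frame(c); cv2.imwrite(f"pics/{c}0.png",im); np.save(f"{c}0.npy",d)
    for q in ["seat","pocket","mat","dish","handle","spout","ball","tray","housing","piston","conrod","pushrod","dipstick"]:
        r=spot_in(q,c)
        out=[]
        for k in r[:4]:
            u,v=k["uv"]; dd=d[int(v),int(u)]
            out.append((int(u),int(v),round(k["confidence"],2),np.round(world(c,u,v,dd),3).tolist() if dd>0 else None))
        print(c,q,out)
E
```

```text
pics
0.0 [ 6.74505391e-01 -3.84307572e-05  2.25605752e-01] [ 3.13991662e+00 -1.46416254e-04 -1.57098152e+00]
scene seat [(400, 217, 0.78, [0.525, 0.219, 0.016])]
scene pocket [(289, 225, 0.67, [0.561, -0.037, 0.028]), (222, 206, 0.48, [0.463, -0.185, 0.013])]
scene mat [(231, 231, 0.96, [0.542, -0.163, 0.002]), (195, 309, 0.66, [0.755, -0.219, 0.001])]
scene dish [(217, 210, 0.57, [0.476, -0.197, 0.013])]
scene handle [(222, 207, 0.85, [0.469, -0.185, 0.015]), (223, 211, 0.61, [0.5, -0.18, 0.026])]
scene spout [(222, 210, 0.79, [0.499, -0.183, 0.03]), (398, 217, 0.73, [0.527, 0.215, 0.016]), (299, 181, 0.27, [0.408, 0.0, 0.044])]
scene ball []
scene tray [(408, 227, 0.98, [0.547, 0.233, 0.003])]
scene housing [(291, 222, 0.96, [0.546, -0.03, 0.026])]
scene piston [(299, 180, 0.91, [0.405, -0.0, 0.044]), (399, 217, 0.16, [0.527, 0.216, 0.016])]
scene conrod [(305, 294, 0.81, [0.74, -0.022, 0.012])]
scene pushrod [(427, 225, 0.57, [0.542, 0.28, 0.003])]
scene dipstick [(130, 232, 0.81, [0.543, -0.379, 0.008])]
side seat [(257, 211, 0.57, [0.502, 0.069, 0.009]), (259, 181, 0.56, [0.515, 0.212, 0.022]), (255, 286, 0.47, [0.486, -0.221, 0.005])]
side pocket [(268, 230, 0.68, [0.522, -0.057, 0.031])]
side mat [(250, 288, 0.81, [0.477, -0.223, 0.003]), (389, 281, 0.58, [0.746, -0.229, 0.004])]
side dish [(259, 262, 0.57, [0.496, -0.234, 0.07]), (263, 181, 0.57, [0.526, 0.221, 0.018])]
side handle [(260, 264, 0.78, [0.498, -0.234, 0.066])]
side spout [(260, 264, 0.94, [0.497, -0.234, 0.066])]
side ball []
side tray [(264, 183, 0.87, [0.528, 0.207, 0.019])]
side housing [(269, 230, 0.95, [0.525, -0.058, 0.03])]
side piston [(203, 222, 0.96, [0.379, -0.024, 0.04]), (270, 228, 0.23, [0.528, -0.039, 0.024])]
side conrod [(350, 227, 0.73, [0.709, -0.042, 0.018]), (203, 222, 0.32, [0.378, -0.024, 0.041]), (259, 262, 0.25, [0.496, -0.234, 0.07])]
side pushrod []
side dipstick [(292, 341, 0.83, [0.541, -0.378, 0.011])]
```

```bash
python3 - <<'E'
from h import *
a=cv2.imread("pics/scene0.png");b=cv2.imread("pics/side0.png")
a=cv2.resize(a[150:330,90:490],None,fx=2,fy=2,interpolation=3)[:300*1+0]if 0 else cv2.resize(a[150:330,90:490],(665,300),interpolation=3)
b=cv2.resize(b[150:360,120:440],(457,300),interpolation=3)
b=cv2.copyMakeBorder(b,0,0,0,208,0)
cv2.imwrite("pics/both0.png",np.vstack([a,b]))
E
```

```text
(no output)
```

View pics/both0.png

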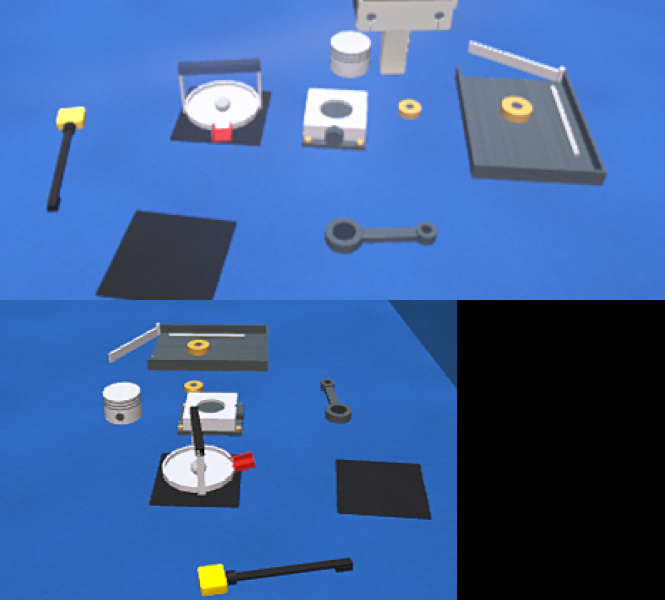

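The brass ring in the tray (scene 400,217) is clearly larger than the decoy on the cart (about 336,215), so it is the seat. The mat under the dish (scene 222,225) is nearer the base than the empty one (195,309). The spout points towards the camera (+x), so the dish needs about +90°. Next I'll measure using all the points.

```bash
python3 - <<'E'
from h import *
P=camera_params("wrist"); R=np.array(P["R"]);t=np.array(P["t"]); print("wristcam",-R.T@t,np.round(R,2).tolist())
im,d=grab_frame("wrist");cv2.imwrite("pics/w0.png",im)
pts=[];col=[]
for c in ["scene","side"]:
    d=np.load(f"{c}0.npy"); X=cloud(c,d); im=cv2.imread(f"pics/{c}0.png")
    def rep(n,m,rect=True):
        p=X[m&(d>0)]
        if len(p)<8: print(c,n,len(p));return
        r=cv2.minAreaRect(p[:,:2].astype(np.float32)*1000)
        e,_,_=cv2.minEnclosingCircle if 0 else (0,0,0)
        print(c,n,len(p),"rect",np.round(r[0],1),np.round(r[1],1),round(r[2],1),"z",np.round(np.median(p[:,2]),4),"circ",np.round(cv2.minEnclosingCircle(p[:,:2].astype(np.float32)*1000)[:2][0],1))
    hsv=cv2.cvtColor(im,cv2.COLOR_BGR2HSV)
    x,y,z=X[...,0],X[...,1],X[...,2]
    brass=(hsv[...,0]>8)&(hsv[...,0]<28)&(hsv[...,1]>120)
    rep("seat",brass&(y>.15)&(z>.012)&(x>.4)&(x<.7))
    rep("decoy",brass&(y>.03)&(y<.14)&(x>.4)&(x<.7))
    near=(abs(x-.53)<.08)&(abs(y+.04)<.08)
    rep("housetop",near&(z>.026)&(z<.034)&(hsv[...,2]>120))
    bl=(hsv[...,2]<70)&(y<-.1)&(y>-.3)&(x<.62)
    rep("bar",bl&(z>.06)&(z<.1))
    rep("mat",bl&(z<.012))
    rep("spout",((hsv[...,0]<6)|(hsv[...,0]>172))&(hsv[...,1]>150)&(y<-.1)&(y>-.3)&(z>.012))
    rep("rim",(z>.02)&(z<.029)&(hsv[...,1]<90)&(y<-.1)&(y>-.3)&(x<.62))
    rep("traywall",(z>.012)&(y>.1)&(hsv[...,2]<110)&(x<.75)&(x>.44))
E
```

```text
wristcam [ 0.67509032 -0.08051012  0.38513541] [[-1.0, 0.0, -0.0], [0.0, 0.95, 0.3], [0.0, 0.3, -0.95]]
scene seat 49 rect [522.5 216.2] [38.7 18.3] 53.5 z 0.0158 circ [517.4 220. ]
scene decoy 18 rect [509.3  74. ] [25.5  9.3] 79.5 z 0.0082 circ [506.3  74.5]
scene housetop 647 rect [526.2 -29.9] [78.7 94.4] 83.2 z 0.0289 circ [522.7 -27.2]
scene bar 0
scene mat 0
scene spout 82 rect [ 561.8 -179.2] [29.6 23.3] 4.3 z 0.0217 circ [ 561.1 -178.3]
scene rim 352 rect [-118.4 -191.2] [1386.1  182. ] 1.3 z 0.0234 circ [-118.9 -204.9]
scene traywall 474 rect [540.5 222.9] [158.9 216.1] 82.7 z 0.0167 circ [540.1 224.2]
side seat 102 rect [512.7 224.7] [42.6 39. ] 76.4 z 0.019 circ [510.6 223.7]
side decoy 67 rect [497.4  81.3] [39.1 29.7] 87.8 z 0.0111 circ [499.8  82.8]
side housetop 523 rect [521.  -27.8] [85.3 82. ] 84.1 z 0.031 circ [520.  -28.2]
side bar 178 rect [ 494.9 -182.5] [ 11.2 104.9] 2.3 z 0.0902 circ [ 496.2 -182.4]
side mat 883 rect [ 265.6 -150.7] [120.2 578.6] 82.0 z 0.0052 circ [ 264.5 -164.8]
side spout 151 rect [ 557.2 -178.6] [29.8 29.6] 5.0 z 0.0253 circ [ 555.9 -178.1]
side rim 424 rect [ 274.5 -125.7] [103.1 553. ] 75.7 z 0.0244 circ [ 269.1 -147.1]
side traywall 628 rect [535.9 225.6] [169.1 213.9] 82.7 z 0.0184 circ [535.5 224.6]
```

View pics/w0.png

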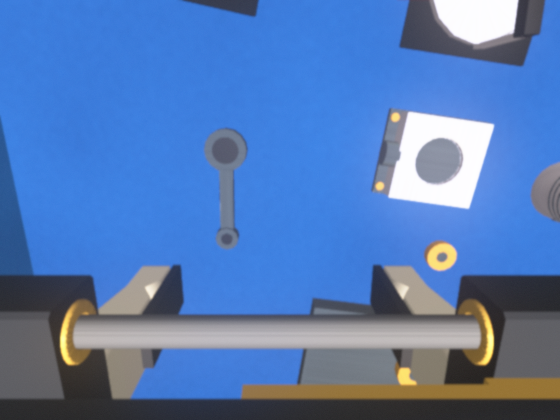

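```bash
python3 -m jog '[[[-25,20,5,0,0,0.02,60],[-60,45,15,0,0,0.04,60],[-100,72,25,0,0,0.06,60],[-140,102,40,0,0,0.08,60],[-180,132,50,0,0,0.1,60],[-210,152,60,0,0,0.127,60],[-222,161,65,0,0,0.127,60],[-222,161,65,0,0,0.127,60],[-222,161,65,0,0,0.127,60]]]' && cat > look.py <<'E'
import sys
from h import *
s=arm.get_state(); P=camera_params("wrist"); im,d=grab_frame("wrist"); cv2.imwrite(f"pics/{sys.argv[1]}.png",im); np.savez(f"{sys.argv[1]}.npz",d=d,R=P["R"],t=P["t"],mtx=P["mtx"])
print(s["t"],s["eef_pos"],s["ee_rot"])
E
python3 - <<'E'
import sys; sys.argv=["","w1"]
exec(open("look.py").read())
hsv=cv2.cvtColor(im,cv2.COLOR_BGR2HSV)
X=cloud("wrist",d,P)
m=((hsv[...,0]>8)&(hsv[...,0]<28)&(hsv[...,1]>120)&(X[...,2]<.03)&(X[...,2]>.008)&(d>0)&(X[...,1]>.15)).astype(np.uint8)
n,l,st,ce=cv2.connectedComponentsWithStats(m)
for i in range(1,n):
    if st[i,4]>200:
        c,_=cv2.findContours((l==i).astype(np.uint8),0,1)
        c=max(c,key=len)[:,0].astype(float)
        p=np.array([onplane("wrist",u,v,.018,P) for u,v in c])*1000
        top=X[(l==i)&(X[...,2]>.0165)]*1000
        print(st[i],"encl",cv2.minEnclosingCircle(p[:,:2].astype(np.float32)),"topmid",cv2.minAreaRect(top[:,:2].astype(np.float32)),"z",np.median(top[:,2]))
# pocket from w0
im0=cv2.imread("pics/w0.png")
g=cv2.cvtColor(im0,cv2.COLOR_BGR2GRAY); hv=cv2.cvtColor(im0,cv2.COLOR_BGR2HSV)
m=((g<170)&(hv[...,1]<130)).astype(np.uint8); m[:,:]*=1
n,l,st,ce=cv2.connectedComponentsWithStats(m); k=l[161,439]; print("pk",st[k])
E
```

```text
t: 2.58
eef_pos: [0.5146, 0.2215, 0.1619]
ee_rot: [-3.141, 0.0, -1.698]
force: [0.1, -0.3, 0.1]
width: 0.06
gripper_force: 0.0
2.575 [0.51458295 0.22154212 0.16186246] [-3.14117016e+00  1.16676073e-04 -1.69787839e+00]
[ 256  181   48   49 1572] encl ((512.1742553710938, 223.7894287109375), 21.209270477294922) topmid ((512.5639038085938, 224.32591247558594), (40.59535598754883, 39.367774963378906), 81.5409927368164) z 18.365527644889916
pk [ 416  139   45   44 1529]
```

View pics/w1.png

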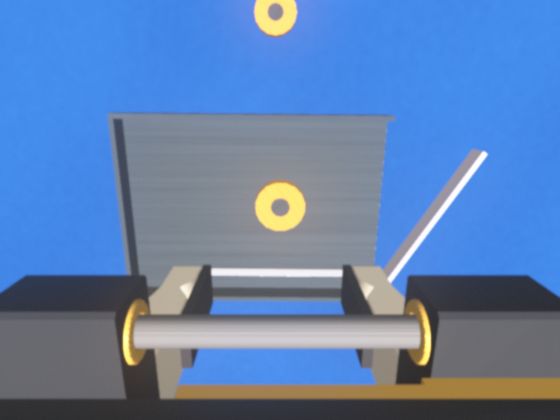

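```bash
python3 -m jog '[[[-1,1.5,30,0,0,0,60],[-2,2.7,70,0,0,0,60],[-2,2.7,110,0,0,0,60],[-2,2.7,135,0,0,0,60],[-2,2.7,145,0,0,0,60],[-2,2.7,149,0,0,0,60],[-2,2.7,149,0,0,0,60],[-2,2.7,149,0,0,0,36],[-2,2.7,149,0,0,0,36],[-2,2.7,149,0,0,0,36],[-2,2.7,149,0,0,0,36],[-2,2.7,149,0,0,0,36],[-2,2.7,140,0,0,0,36],[-2,2.7,120,0,0,0,36],[-2,2.7,90,0,0,0,36],[-2,2.7,60,0,0,0,36],[-2,2.7,40,0,0,0,36]]]' 25; python3 - <<'E'
from h import *
im0=cv2.imread("pics/w0.png");hv=cv2.cvtColor(im0,cv2.COLOR_BGR2HSV);g=cv2.cvtColor(im0,cv2.COLOR_BGR2GRAY)
m=((g<170)&(hv[...,1]<130)).astype(np.uint8)
n,l,st,ce=cv2.connectedComponentsWithStats(m); k=l[161,439]
c,_=cv2.findContours((l==k).astype(np.uint8),0,1);c=max(c,key=len)[:,0]
P=camera_params("wrist");P=dict(P)
# rebuild w0 pose: from printed values
P["R"]=[[-1,0,0],[0,.9537,.3007],[0,.3007,-.9537]]; R=np.array(P["R"]);P["t"]=-R@np.array([.67509,-.08051,.38514])
p=np.array([onplane("wrist",u,v,.030,P) for u,v in c.astype(float)])[:,:2].astype(np.float32)*1000
print(cv2.minEnclosingCircle(p),cv2.fitEllipse(p))
E
```

```text
t: 4.75
eef_pos: [0.5117, 0.2244, 0.1233]
ee_rot: [-3.141, 0.001, -1.698]
force: [-0.1, -0.5, -1.5]
width: 0.0405
gripper_force: 25.0
((522.0545043945312, -25.4440860748291), 21.418474197387695) ((522.8114624023438, -25.803546905517578), (40.6163444519043, 41.098201751708984), 146.94737243652344)
```

```bash
python3 -m jog '[[[15,-3,-10,0,0,0,36],[45,-8,-20,0,0,0,36],[85,-15,-20,0,0,0,36],[125,-22,-20,0,0,0,36],[165,-29,-20,0,0,0,36],[190,-34,-20,0,0,0,36],[201,-36,-20,0,0,0,36],[201,-36,-20,0,0,0,36],[201,-36,-20,0,0,0,36]]]' && cat > pk.py <<'E'
from h import *
import sys
z=np.load(sys.argv[1]+".npz");P={k:z[k] for k in("R","t","mtx")};im=cv2.imread(f"pics/{sys.argv[1]}.png")
hv=cv2.cvtColor(im,cv2.COLOR_BGR2HSV)
X=cloud("wrist",z["d"],P)
w=((hv[...,2]>150)&(hv[...,1]<80)&(abs(X[...,2]-.03)<.006)&(abs(X[...,0]-.522)<.07)&(abs(X[...,1]+.026)<.07)).astype(np.uint8)
cs,h=cv2.findContours(w,cv2.RETR_CCOMP,cv2.CHAIN_APPROX_NONE)
for c,hh in zip(cs,h[0]):
    if len(c)>60:
        q=np.array([onplane("wrist",u,v,.030,P) for u,v in c[:,0].astype(float)])[:,:2].astype(np.float32)*1000
        print("hole" if hh[3]>=0 else "outer",len(c),c[:,0].mean(0),cv2.minEnclosingCircle(q),cv2.fitEllipse(q),cv2.minAreaRect(q))
br=((hv[...,0]>8)&(hv[...,0]<28)&(hv[...,1]>120)).astype(np.uint8)
n,l,st,ce=cv2.connectedComponentsWithStats(br)
for i in range(1,n):
    if st[i,4]>150: print("brass",st[i],ce[i],np.round(np.median(X[l==i],0),4))
E
python3 look.py w2; python3 pk.py w2
```

```text
t: 5.88
eef_pos: [0.5217, 0.0208, 0.1415]
ee_rot: [3.141, 0.0, -1.698]
force: [0.2, 1.1, -1.7]
width: 0.0406
gripper_force: 25.0
5.875 [0.52173471 0.02081196 0.14146357] [ 3.14140495e+00  3.09018401e-06 -1.69752256e+00]
outer 449 [268.37639198 146.72605791] ((521.447021484375, -26.94732093811035), 56.17130661010742) ((521.4369506835938, -27.046663284301758), (93.6974105834961, 94.10163879394531), 144.47604370117188) ((521.8092041015625, -26.95319366455078), (80.08004760742188, 80.71974182128906), 81.90699768066406)
hole 244 [268.63934426 148.2704918 ] ((521.2769165039062, -27.389915466308594), 23.103681564331055) ((521.2842407226562, -27.450101852416992), (44.544464111328125, 44.75960159301758), 80.79633331298828) ((521.1199340820312, -27.366470336914062), (45.06492614746094, 45.59672164916992), 82.68276977539062)
brass [ 231  239  100   76 5018] [278.80251096 277.90653647] [0.5191 0.0153 0.1465]
brass [166 301  19  65 665] [173.54887218 334.47518797] [ 0.5414 -0.0127  0.2267]
brass [368 301  20  65 673] [379.28231798 334.37147103] [ 0.4948 -0.0067  0.2266]
brass [ 127  377  412   23 6494] [348.77379119 390.24037573] [0.5004 0.0006 0.2356]
```

View pics/w2.png

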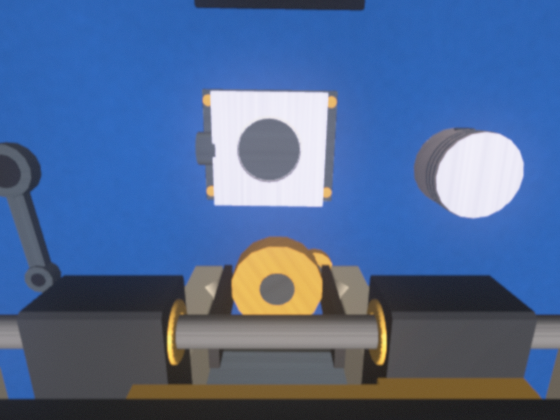

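```bash
python3 - <<'E'
from h import *
z=np.load("w2.npz");P={k:z[k] for k in("R","t","mtx")};im=cv2.imread("pics/w2.png");hv=cv2.cvtColor(im,cv2.COLOR_BGR2HSV)
sub=((hv[...,2]<120)).astype(np.uint8)
n,l,st,ce=cv2.connectedComponentsWithStats(sub);k=l[289,277];print(st[k],ce[k])
print("spot",onplane("wrist",*ce[k],.1465,P))
print("tcp",onplane("wrist",280,289,.1465,P), "axes px centre", P["mtx"].round(1).tolist())
X=cloud("wrist",z["d"],P);br=(hv[...,0]>8)&(hv[...,0]<28)&(hv[...,1]>120)&(abs(X[...,2]-.1465)<.0025)&(X[...,1]<.06)
br[320:]=0
p=X[br][:,:2].astype(np.float32)*1000
print(cv2.minEnclosingCircle(p),len(p))
E
```

```text
[261 275  32  29 731] [276.50752394 288.78385773]
spot [0.52196675 0.02132471 0.1465    ]
tcp [0.5204087  0.02163476 0.1465    ] axes px centre [[376.2, 0.0, 276.4], [0.0, 376.2, 218.8], [0.0, 0.0, 1.0]]
((521.9529418945312, 21.04543113708496), 21.313013076782227) 4471
```

```bash
python3 -m jog '[[[15,-1.5,10,0,0,0,36],[35,-4,30,0,0,0,36],[46,-5.2,55,0,0,0,36],[48.2,-5.5,75,0,0,0,36],[48.2,-5.5,90,0,0,0,36],[48.2,-5.5,97,0,0,0,36],[48.2,-5.5,99,0,0,0,36],[48.2,-5.5,99,0,0,0,36],[48.2,-5.5,101,0,0,0,36],[48.2,-5.5,103,0,0,0,36],[48.2,-5.5,105,0,0,0,36],[48.2,-5.5,107,0,0,0,36],[48.2,-5.5,107,0,0,0,36]]]'; python3 -c "
from h import *
s=arm.get_state();print(s['eef_pos'],s['force'])"
```

```text
t: 7.55
eef_pos: [0.521, -0.0282, 0.0344]
ee_rot: [3.141, -0.0, -1.698]
force: [0.3, 0.5, -1.3]
width: 0.0402
gripper_force: 25.0
[ 0.52099213 -0.02820724  0.03435086] [ 0.28770058  0.52583231 -1.2837357 ]
```

```bash
python3 -m jog '[[[0,0,0.8,0,0,0,36],[0,0,1.5,0,0,0,36],[0,0,1.5,0,0,0,36],[0,0,1.5,0,0,0,54],[0,0,1.5,0,0,0,54],[0,0,1.5,0,0,0,54],[0,0,1.5,0,0,0,54],[0,0,-10,0,0,0,54],[0,0,-40,0,0,0,54],[0,0,-90,0,0,0,54],[5,0,-140,0,0,-0.05,60],[30,0,-180,0,0,-0.1,70],[65,0,-190,0,0,-0.12,70],[90,0,-195,0,0,-0.127,70],[90,0,-195,0,0,-0.127,70],[90,0,-195,0,0,-0.127,70]]]'; python3 look.py w3; python3 pk.py w3
```

```text
t: 9.55
eef_pos: [0.5096, -0.1172, 0.2299]
ee_rot: [-3.141, 0.0, -1.571]
force: [0.1, 0.5, 0.1]
width: 0.0698
gripper_force: 0.0
9.55 [ 0.50962629 -0.11724475  0.22988313] [-3.14123966e+00  1.92506972e-04 -1.57134133e+00]
outer 291 [265.37457045 270.75945017] ((521.4459228515625, -27.550203323364258), 56.67732238769531) ((521.5497436523438, -27.75019645690918), (94.26506805419922, 94.91903686523438), 168.16432189941406) ((522.02099609375, -28.23897933959961), (82.48995971679688, 81.18045806884766), 81.88497161865234)
hole 136 [264.88970588 272.47794118] ((521.69189453125, -26.490068435668945), 24.124135971069336) ((521.6326904296875, -26.008821487426758), (44.76042556762695, 45.6591911315918), 29.83060073852539) ((522.558837890625, -26.289033889770508), (45.45581817626953, 46.4051628112793), 60.57640075683594)
brass [247 257  38  35 838] [265.35322196 273.45584726] [ 0.5216 -0.0313  0.0374]
brass [ 99 301  29  65 878] [110.07744875 334.97722096] [ 0.5478 -0.1478  0.3147]
brass [425 301  30  65 907] [442.52149945 334.25799338] [ 0.4717 -0.1478  0.3146]
brass [ 199  377  361   23 5374] [405.19836249 390.36992929] [ 0.4792 -0.14    0.324 ]
```

View pics/w3.png

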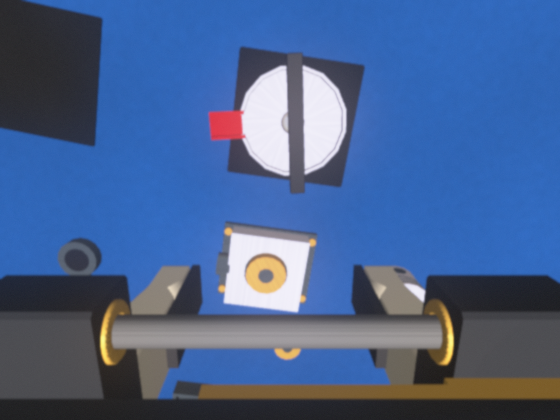

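The seat (265,273) sits in the pocket with its top at z 0.037, so it's fully down. The dish shows bar (295,122), spout (226,125) and mat (297,117).

```bash
python3 - <<'E'
from h import *
z=np.load("w3.npz");P={k:z[k] for k in("R","t","mtx")};im=cv2.imread("pics/w3.png");hv=cv2.cvtColor(im,cv2.COLOR_BGR2HSV)
X=cloud("wrist",z["d"],P);x,y,h=X[...,0],X[...,1],X[...,2]
reg=(x>.35)&(x<.62)&(y<-.08)&(y>-.32)
def r(n,m):
    p=X[m&reg];q=(p[:,:2]*1000).astype(np.float32);R=cv2.minAreaRect(q)
    print(n,len(p),np.round(R[0],1),np.round(R[1],1),round(R[2],2),"med",np.round(np.median(p,0),4),cv2.minEnclosingCircle(q))
    return p
dark=hv[...,2]<90
r("bar",dark&(h>.078)&(h<.1))
r("mat",dark&(h<.012))
r("rim",(hv[...,1]<60)&(h>.021)&(h<.029))
r("rimall",(hv[...,1]<60)&(h>.006)&(h<.029))
r("spout",((hv[...,0]<6)|(hv[...,0]>172))&(hv[...,1]>150))
m=dark&(h>.078)&(h<.1)&reg; print("bar z pct",np.percentile(h[m],[5,50,95]))
# bar axis
p=X[m][:,:2]; v=cv2.fitLine((p*1000).astype(np.float32),cv2.DIST_L2,0,.01,.01).ravel(); print("barline",v, "angle of bar",np.arctan2(v[1],v[0]))
E
```

```text
bar 21 [ 495.1 -184.8] [11.7 92.2] 2.08 med [ 0.502  -0.2278  0.0883] ((495.1355895996094, -184.80615234375), 46.467098236083984)
mat 4003 [ 493.6 -180.5] [116.9 117.3] 81.82 med [ 0.4783 -0.213   0.0043] ((493.63043212890625, -180.67800903320312), 81.40812683105469)
rim 1121 [ 493.8 -179.8] [96.9 98.4] 2.28 med [ 0.485  -0.1841  0.0251] ((494.87652587890625, -179.8921356201172), 50.285831451416016)
rimall 7380 [ 492.1 -180. ] [111.2 110.9] 84.62 med [ 0.5018 -0.1818  0.0169] ((491.4273376464844, -175.84506225585938), 67.89967346191406)
spout 801 [ 540.  -178.7] [65.9 28.1] 9.1 med [ 0.5575 -0.1769  0.0222] ((540.4014892578125, -182.69039916992188), 34.253700256347656)
bar z pct [0.08183364 0.08826334 0.0897884 ]
barline [ 1.4022969e-01 -9.9011898e-01  4.9836841e+02 -2.2380968e+02] angle of bar -1.430103
```

```bash
python3 - <<'E'
from h import *
z=np.load("w3.npz");P={k:z[k] for k in("R","t","mtx")};im=cv2.imread("pics/w3.png");hv=cv2.cvtColor(im,cv2.COLOR_BGR2HSV)
X=cloud("wrist",z["d"],P)
b=((hv[...,2]<130)&(hv[...,1]<150)); L=[]
for v in list(range(72,172,4)):
    us=np.where(b[v,275:320])[0]+275
    h=X[v,us[len(us)//2]] if len(us) else None
    if len(us): L.append((us.min(),us.max(),v)); 
    if v%20==12 and len(us): print(v,us.min(),us.max(),h.round(4),hv[v,us[len(us)//2]])
A=np.array([onplane("wrist",(a+c)/2,v,.089,P) for a,c,v in L if c-a<20])*1000
f=cv2.fitLine(A[:,:2].astype(np.float32),cv2.DIST_HUBER,0,.01,.01).ravel();print(f,np.arctan2(f[1],f[0])%np.pi)
print("ends",onplane("wrist",295,53,.089,P),onplane("wrist",297,192,.089,P))
s=((hv[...,0]<6)|(hv[...,0]>172))&(hv[...,1]>150)&(X[...,1]<-.08)&(X[...,0]>.53)
print("spout mid",X[s].mean(0), "dir",np.arctan2(X[s].mean(0)[1]+.180,X[s].mean(0)[0]-.4945))
E
```

```text
72 287 301 [ 0.4967 -0.2188  0.0896] [125  27 104]
92 288 301 [ 0.4958 -0.2047  0.0901] [128  28 110]
112 289 301 [ 0.4956 -0.1902  0.0897] [129  29 115]
132 289 302 [ 0.4946 -0.1753  0.0893] [128  27 113]
152 290 302 [ 0.4944 -0.1598  0.0892] [128  29 107]
[ 3.8925663e-02 -9.9924213e-01  4.9511661e+02 -1.8089595e+02] 1.6097319
ends [ 0.49610588 -0.23183947  0.089     ] [ 0.49310232 -0.12744025  0.089     ]
spout mid [ 0.55772437 -0.17701739  0.02297339] dir 0.04714010129305805
```

```bash
python3 -m jog '[[[15,4,5,0,0,-0.02,36],[35,9,20,0,0,-0.039,36],[55,13,45,0,0,-0.039,36],[62.8,14.6,80,0,0,-0.039,36],[62.8,14.6,110,0,0,-0.039,36],[62.8,14.6,135,0,0,-0.039,36],[62.8,14.6,153,0,0,-0.039,30],[62.8,14.6,163,0,0,-0.039,24],[62.8,14.6,167,0,0,-0.039,20],[62.8,14.6,167,0,0,-0.039,20],[62.8,14.6,167,0,0,-0.039,18],[62.8,14.6,167,0,0,-0.039,16]]]' 5; python3 -c "
from h import *
s=arm.get_state();print(s['eef_pos'],s['force'],s['q'])"
```

```text
t: 11.1
eef_pos: [0.4955, -0.1803, 0.0631]
ee_rot: [-3.141, -0.0, -1.532]
force: [0.7, 0.4, -0.7]
width: 0.0169
gripper_force: 0.0
[ 0.49547761 -0.18026339  0.0631179 ] [ 0.69584529  0.35449793 -0.65138572] [ 2.34317480e-02  2.86456545e-01 -5.20291659e-01  8.70812857e-05
 -7.63044754e-01  1.54769669e-02]
```

```bash
python3 -m jog '[[[0,0,0,0,0,0,15],[0,0,0,0,0,0,14],[0,0,0,0,0,0,13],[0,0,0,0,0,0,12],[0,0,0,0,0,0,11],[0,0,0,0,0,0,9],[0,0,0,0,0,0,6],[0,0,0,0,0,0,6]]]' 6; python3 -m jog '[[[0,0,0,0,0,0,6],[0,0,0,0,0,0,6],[0,0,0,0,0,0,6],[0,0,0,0,0,0,6]]]' 35; python3 look.py w4; python3 -c "
from h import *
grab_frame('side');r=spot_in('ball','side');print(r)
im,d=grab_frame('side');cv2.imwrite('pics/s4.png',cv2.resize(im[190:330,160:360],None,fx=3,fy=3,interpolation=3))"
```

```text
t: 12.1
eef_pos: [0.495, -0.1802, 0.0625]
ee_rot: [3.141, 0.0, -1.532]
force: [-2.2, -0.9, 2.2]
width: 0.0121
gripper_force: 6.0
t: 12.6
eef_pos: [0.4951, -0.1802, 0.0626]
ee_rot: [3.141, -0.0, -1.532]
force: [-2.1, 0.2, 3.3]
width: 0.0114
gripper_force: 35.0
12.6 [ 0.49507324 -0.18020416  0.06257444] [ 3.14140897e+00 -4.99182393e-06 -1.53178721e+00]
[{'uv': [254.9, 264.5], 'confidence': 0.39}]
```

View pics/s4.png

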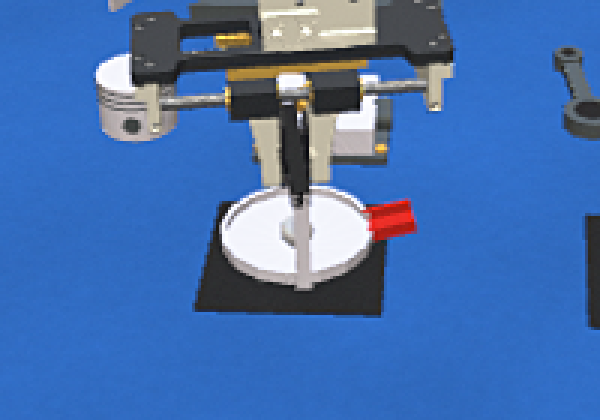

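Gripped, with the ball in the middle (crop 297,230). Next is a gentle lift.

```bash
python3 -m jog '[[[0,0,-1,0,0,0,6],[0,0,-3,0,0,0,6],[0,0,-6,0,0,0,6],[0,0,-10,0,0,0,6],[0,0,-15,0,0,0,6],[0,0,-21,0,0,0,6],[0,0,-28,0,0,0,6],[0,0,-35,0,0,0,6],[0,0,-42,0,0,0,6],[0,0,-49,0,0,0,6],[0,0,-55,0,0,0,6],[0,0,-60,0,0,0,6],[0,0,-63,0,0,0,6],[0,0,-65,0,0,0,6],[0,0,-65,0,0,0,6]]]'; python3 -m jog '[[[0,0,0,0,0,-0.01,6],[0,0,0,0,0,-0.03,6],[0,0,0,0,0,-0.06,6],[0,0,0,0,0,-0.1,6],[0,0,0,0,0,-0.15,6],[0,0,0,0,0,-0.2,6],[0,0,0,0,0,-0.25,6],[0,0,0,0,0,-0.3,6],[0,0,0,0,0,-0.35,6],[0,0,0,0,0,-0.4,6],[0,0,0,0,0,-0.45,6],[0,0,0,0,0,-0.5,6],[0,0,0,0,0,-0.54,6],[0,0,0,0,0,-0.57,6],[0,0,0,0,0,-0.59,6],[0,0,0,0,0,-0.6,6]]]'; python3 -c "
from h import *
im,d=grab_frame('side');cv2.imwrite('pics/s5.png',cv2.resize(im[160:330,160:360],None,fx=3,fy=3,interpolation=3));print(arm.get_state()['q'])"
```

```text
t: 14.68
eef_pos: [0.4951, -0.1802, 0.1276]
ee_rot: [3.142, 0.0, -1.532]
force: [0.2, 1.1, -3.4]
width: 0.0121
gripper_force: 35.0
t: 16.68
eef_pos: [0.4952, -0.1802, 0.1276]
ee_rot: [-3.142, -0.0, -0.931]
force: [-0.8, 0.2, -4.1]
width: 0.0119
gripper_force: 35.0
[ 2.34779931e-02  2.05746042e-01 -4.48444194e-01  1.56459705e-05
 -9.16591850e-01  6.16480067e-01]
```

View pics/s5.png

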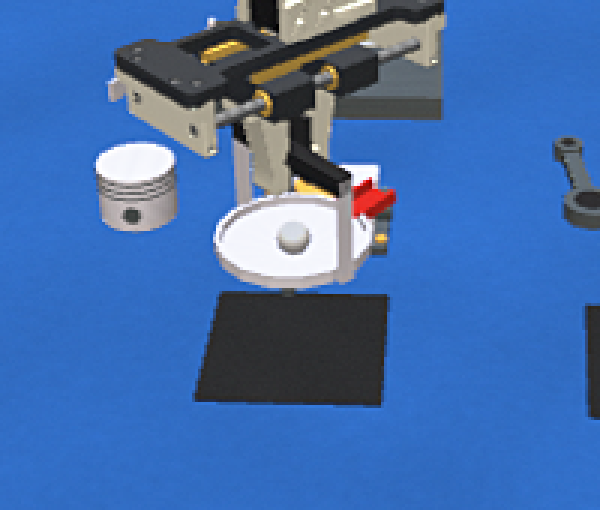

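The plate is level, the ball is centred and the turn is going the right way.

```bash
python3 -m jog '[[[0,0,0,0,0,-0.01,6],[0,0,0,0,0,-0.03,6],[0,0,0,0,0,-0.06,6],[0,0,0,0,0,-0.1,6],[0,0,0,0,0,-0.15,6],[0,0,0,0,0,-0.2,6],[0,0,0,0,0,-0.25,6],[0,0,0,0,0,-0.3,6],[0,0,0,0,0,-0.35,6],[0,0,0,0,0,-0.41,6],[0,0,0,0,0,-0.47,6],[0,0,0,0,0,-0.53,6],[0,0,0,0,0,-0.59,6],[0,0,0,0,0,-0.64,6],[0,0,0,0,0,-0.69,6],[0,0,0,0,0,-0.72,6],[0,0,0,0,0,-0.745,6],[0,0,0,0,0,-0.76,6],[0,0,0,0,0,-0.76,6],[0,0,0,0,0,-0.76,6]]]'; python3 - <<'E'
import sys; sys.argv=["","w6"]
exec(open("look.py").read())
hsv=cv2.cvtColor(im,cv2.COLOR_BGR2HSV);X=cloud("wrist",d,P)
def red(X,hsv): return ((hsv[...,0]<6)|(hsv[...,0]>172))&(hsv[...,1]>150)&(X[...,2]<.15)&(abs(X[...,0]-.5)<.12)&(abs(X[...,1]+.1)<.12)
m=red(X,hsv);print("wrist red",m.sum())
c0=np.array(s["eef_pos"])
for c in ["side","scene"]:
    im,d=grab_frame(c);hsv=cv2.cvtColor(im,cv2.COLOR_BGR2HSV);X=cloud(c,d);m=red(X,hsv)&(d>0);p=X[m]
    if len(p)>5: print(c,len(p),p.mean(0).round(4),"dir",np.arctan2(p.mean(0)[1]-c0[1],p.mean(0)[0]-c0[0]),"maxr",np.linalg.norm(p[:,:2]-c0[:2],axis=1).max(),cv2.minAreaRect((p[:,:2]*1000).astype(np.float32)))
E
```

```text
t: 19.23
eef_pos: [0.4952, -0.1802, 0.1276]
ee_rot: [-3.142, -0.0, -0.172]
force: [0.4, -0.0, -3.3]
width: 0.0114
gripper_force: 35.0
19.225 [ 0.49521868 -0.18021055  0.12758604] [-3.14157009e+00 -1.12834016e-04 -1.72066506e-01]
wrist red 2236
side 54 [ 0.5109 -0.122   0.0904] dir 1.306869671853335 maxr 0.07855848418839217 ((505.24993896484375, -145.94589233398438), (84.60094451904297, 22.741514205932617), 87.53079223632812)
```

```bash
python3 - <<'E'
from h import *
z=np.load("w6.npz");P={k:z[k] for k in("R","t","mtx")};im=cv2.imread("pics/w6.png");hv=cv2.cvtColor(im,cv2.COLOR_BGR2HSV)
X=cloud("wrist",z["d"],P)
m=(((hv[...,0]<6)|(hv[...,0]>172))&(hv[...,1]>150)&(X[...,2]<.12)&(X[...,2]>.075)).astype(np.uint8)
n,l,st,ce=cv2.connectedComponentsWithStats(m);i=1+st[1:,4].argmax();p=X[l==i]
print(st[i],ce[i]);print("rect",cv2.minAreaRect((p[:,:2]*1000).astype(np.float32)),"z",np.percentile(p[:,2],[2,50,98]))
c=np.array([.4952,-.1802]);r=np.linalg.norm(p[:,:2]-c,axis=1);t=p[r>np.percentile(r,80)].mean(0);print("tip",t,r.max(),"dir",np.arctan2(*(t[:2]-c)[::-1]),"want",np.arctan2(-.0273-c[1],.5214-c[0]))
E
```

```text
[ 134  233   63   42 2231] [165.02420439 253.47288212]
rect ((505.72100830078125, -118.8943099975586), (32.883262634277344, 25.803401947021484), 80.28995513916016) z [0.08379977 0.08794554 0.09601652]
tip [ 0.50706657 -0.10624098  0.09029195] 0.07881457462204329 dir 1.4117043873361947 want 1.4010906652395225
```

View pics/w6.png

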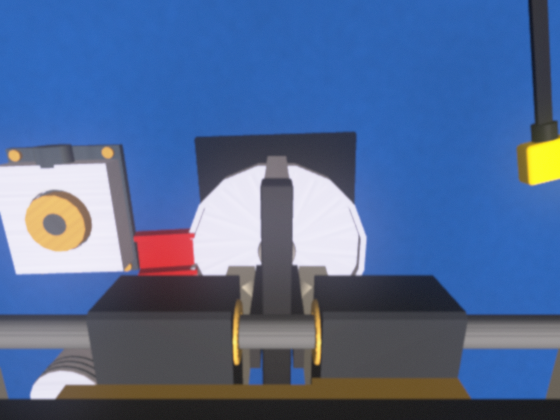

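The spout axis is at about 1.40 rad, as wanted. Now 79 mm forward, which is −y in the tool frame.

```bash
python3 -m jog '[[[0,-0.7,0,0,0,0,6],[0,-2,0,0,0,0,6],[0,-4,0,0,0,0,6],[0,-7,0,0,0,0,6],[0,-11,0,0,0,0,6],[0,-16,0,0,0,0,6],[0,-22,0,0,0,0,6],[0,-28,0,0,0,0,6],[0,-34,0,0,0,0,6],[0,-40,0,0,0,0,6],[0,-46,0,0,0,0,6],[0,-52,0,0,0,0,6],[0,-58,0,0,0,0,6],[0,-64,0,0,0,0,6],[0,-69,0,0,0,0,6],[0,-73,0,0,0,0,6],[0,-76,0,0,0,0,6],[0,-78,0,0,0,0,6],[0,-79,0,0,0,0,6],[0,-79,0,0,0,0,6]]]'; python3 -m jog '[[[0,0,0,0,0,0,6],[0,0,0,0,0,0,6],[0,0,0,0,0,0,6],[0,0,0,0,0,0,6]]]'; python3 - <<'E'
import sys; sys.argv=["","w7"]
exec(open("look.py").read())
hv=cv2.cvtColor(im,cv2.COLOR_BGR2HSV);X=cloud("wrist",d,P)
m=(((hv[...,0]<6)|(hv[...,0]>172))&(hv[...,1]>150)&(X[...,2]<.12)&(X[...,2]>.075)).astype(np.uint8)
n,l,st,ce=cv2.connectedComponentsWithStats(m);i=1+st[1:,4].argmax();p=X[l==i];c=np.array(s["eef_pos"])[:2]
r=np.linalg.norm(p[:,:2]-c,axis=1);t=p[r>np.percentile(r,97)].mean(0);print("tip",t,r.max())
im2,_=grab_frame("side");a=cv2.resize(im2[160:300,180:340],(480,420),interpolation=3)
cv2.imwrite("pics/f.png",np.hstack([a,cv2.resize(im,(320,420))]))
E
```

```text
t: 21.88
eef_pos: [0.5086, -0.1024, 0.1276]
ee_rot: [3.142, 0.0, -0.172]
force: [0.1, -0.7, -3.0]
width: 0.0114
gripper_force: 35.0
t: 22.38
eef_pos: [0.5086, -0.1024, 0.1275]
ee_rot: [3.142, 0.0, -0.172]
force: [0.1, -0.5, -2.8]
width: 0.0111
gripper_force: 35.0
22.375 [ 0.50863824 -0.10238836  0.12753852] [ 3.14158636e+00  5.03942285e-05 -1.71835845e-01]
tip [ 0.52014494 -0.02635034  0.08977033] 0.07819028040420208
```

View pics/f.png

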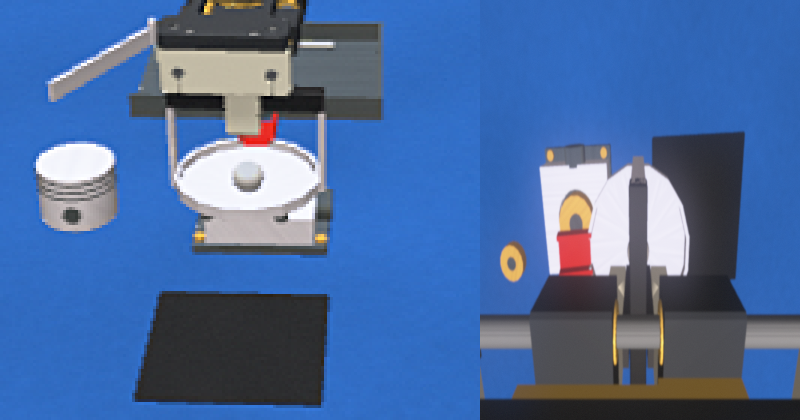

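The spout tip is at (0.520, −0.026), within 2 mm of over the pocket, the ball is centred and the plate is level. Handing in.

```bash
python3 -c "
from station import arm
print(arm.job_done())"
```

```text
the job is handed in; nothing more can be done
None
```

I handed the job in at about 22 s: the seat disc is flat and released in the pocket, and the arm holds the plate level with the ball in its middle and the spout tip about 2 mm from over the pocket centre; no verdict came back.

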